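# Lift the opened drug vial with tongs over the sharps tray

### The job

Pick up the steel tongs, close them on the opened vial (the one with a bare neck and no cap) and lift it, touching that vial only with the tongs and never tipping it over. Finish while still holding it in the squeezed tongs: upright and still above the middle of the metal sharps tray, its foot at least six centimetres above the rim, ready to be logged. Leave the capped vials and everything else on the desk as they are.

Things in the scene. Friction and masses are not known exactly. Their poses are not given: they have to be found in the camera images.
- tongs: Plain steel spring tongs lying on the desk, 203 mm long, both arms upright strips 26 mm high, 3 mm thick. Origin: on the centreline, level with the arms' lower edges, midway along the straight 60 mm of the arms where they are to be gripped. x points to the jaws, z up, y to the left arm; the bow's end is at x = -93 mm, the jaws' ends at x = +110 mm. 85 g, balanced within 15 mm of the origin.
- tongs_grip (a point): Where to grip the tongs: 13 mm above their origin. Outer faces here are 56 mm apart when open, 42 mm with the jaws on a 24 mm vial, 33 mm shut empty. Springs keep them open: about 3 N on each arm here begins to close them, 4 to 5 N brings them to the vial; about half of any grip beyond that reaches the jaws.
- tongs_jaws (a point): The point midway between the two jaws, 87 mm ahead of the tongs' origin along x and 13 mm above the arms' lower edges. The jaws are flat, 45 mm long along x and 26 mm high; their gap here is 52 mm when open.
- tongs_left (a joint): Angle of the left arm of the tongs, rad: 0 is open, growing as it closes; 0.085 when the jaws hold a 24 mm vial, 0.14 shut. The right arm always follows equally.
- open_vial: The opened vial: brown glass, standing on the rubber mat; 24 mm diameter up to 32 mm, then a bare neck 13 mm across, 46 mm high in all, about 35 g. Origin: centre of its underside; z is its own axis, up.
- tray: The sharps tray: open bare-metal tray fixed to the desk, 130 mm (x) by 110 mm (y), 45 mm high, walls 4 mm. Origin: centre of its underside, on the desk; z up. It lies on one side of the mat and the tongs on the other; which side is which varies.
- mat: Black rubber mat fixed to the desk, 130 mm (x) by 300 mm (y), 4 mm thick, on which the three vials stand in a row along its y, about 100 mm apart, in any order. Origin: centre of its underside.
- capped_vial_a: A sealed vial of the same glass and 24 mm diameter on the mat, with a metal cap 21 mm across, 60 mm high. Origin: centre of its underside. Leave alone.
- capped_vial_b: Another sealed vial, the same as the first. Leave alone.
- tape_roll: Roll of brown tape, 100 mm diameter, 48 mm high, at the far right of the desk. Leave alone.
- stapler: Black stapler 140 mm long, 50 mm high, beyond the mat to the right. Leave alone.
- pen_cup: Dark metal cup, 76 mm across, 95 mm high, beyond the mat to the left. Leave alone.
- radio: Black hand radio lying on the desk at the far left, 230 mm long with aerial, 34 mm high. Leave alone.
Not all that is in view belongs to the job. What is shaped like the tongs but blue is not meant. What is shaped like the open_vial but pink is not meant.

How it is judged:
On the way:
1. the opened vial is squeezed in the tongs, the tongs are in the gripper, and the vial is lifted at least 30 mm off the mat (contact force between tongs and open_vial above 1 N and contact force between the fingers and tongs above 2 N and value of joint tongs_left above 0.04 rad and height (world z) of open_vial above 0.034 m), for 0.2 s.
At the end, for the whole second after the job is handed in: The opened vial is squeezed in the tongs (over 1 N), they in the gripper (over 2 N, arm angle over 0.04 rad); its foot is over 95 mm above the desk and within 40 mm (level) of the tray's centre; it leans under 0.35 rad, moves under 30 mm/s and does not touch the tray (contact force between tongs and open_vial above 1 N and contact force between the fingers and tongs above 2 N and value of joint tongs_left above 0.04 rad and height (world z) of open_vial above 0.095 m and horizontal distance between open_vial and tray below 0.04 m and angle between open_vial's own z axis and vertical below 0.35 rad and linear speed of open_vial below 0.03 m/s and contact force between open_vial and tray below 0.1 N); the arm keeps its last pose, push and grip.
It fails at once if the gripper or arm touches the opened vial (contact force between any of the fingers, the arm and open_vial above 0.3 N).
It fails at once if the opened vial is tipped over (angle between open_vial's own z axis and vertical above 0.9 rad).
It fails at once if another thing on the desk is shifted by more than 25 mm or a capped vial is tipped (distance of any of capped_vial_a, capped_vial_b, tape_roll, stapler, pen_cup, radio from where it was at the start of the episode above 0.025 m or angle between any of capped_vial_a, capped_vial_b's own z axis and vertical above 0.5 rad).
It also fails if it takes over 48 s, if anything falls off the work surface, if the arm or the gripper's body presses on something with over 40 N, if the wrist force passes 120 N, or if a joint passes its speed limit or range.

### The arm

A 7-joint arm with a two-finger parallel gripper is mounted at the origin on the work surface. World frame = base frame: x ahead of the robot, y to its left, z up, the work surface at z = 0. Lengths are in m, angles in rad, forces in N, time in s.
With the tool pointing down it reaches from about 0.4 to 0.875 m from the base axis. Payload 4.4 kg.
Tool frame: the origin (TCP) lies on the centre line of the jaws, within the pads' length; the fingertips stand 17 mm ahead of it and the grasp point (between the pads) lies 2 mm behind it; z points along the fingers, y is the line along which they close (so a half turn about z gives the same grasp; the last joint's range is limited). The gripper opens to 85 mm and grips with 20 to 120 N. Pads are 22 mm wide; open, the fingers measure 114 mm over their backs; the gripper's body (76 mm by 85 mm) begins 54 mm behind the grasp point. The pads swing forward as they close: fully open they stand 13 mm farther back than shut.
Start: joints at [1.202, 0.628, 0.038, 1.517, -0.027, 0.996, -0.02], TCP at [0.194, -0.62, 0.248] pointing down, gripper open.
Joint ranges: [-3.06, 3.06], [-0.37, 2.12], [-1.25, 1.32], [0.18, 2.47], [-1.1, 4.24], [0.23, 1.98], [-2.94, 2.94]. Speed limits (rad/s): [2.57, 2.57, 3.14, 3.14, 3.14, 3.14, 3.14].

### API

Orientations are given as a 3x3 rotation matrix whose columns are the frame's x, y, z axes.
In Python, from bench import read_state, get_image, calibration, order gives the robot as it stands.
- The arm moves only by the tool carry_out, never from a script. Its argument "series" is a list of rows, each an object of numbers: "x", "y", "z": the shift along the tool's x, y, z in mm; "yaw": the turn about the tool's z in degrees; "hand": the opening in per cent of the stroke, from 0 (shut) to 100 (fully open). A call has exactly 5 rows; each row is the pose to reach, as a shift and turn from the pose commanded when the call began, along the tool's axes at that moment; what a row does not reach only later rows make up. A row lasts 1/12 s, in which the tool goes at most 41.7 mm and 7.16 degrees, less where a joint would pass 70% of its speed; a pose out of reach is approached as far as the arm can. A call with a gripper value outside its range is refused whole. The fingers move at their own pace and stop on an object; the grip force is fixed at half the most. Time passes only in rows, so rows that repeat a pose let the fingers close, or fill a call up. It gives the time, the measured TCP pose, the force, the opening and the grip force at its end, in the units of the state.
- read_state(): the state, without advancing time (a new reading comes with each control period).
- get_image(name): name is "scene" or "top" or "wrist"; returns (picture, depth): 384x512x3 uint8, blue, green, red; 384x512 float32, m along the optical axis (not along the pixel's ray), 0 where there is no reading.
- calibration(name): a dict with "fx", "fy", "cx", "cy" (pixels), "rvec" (rotation vector, rad) and "tvec" (3), from world to camera coordinates, as OpenCV has them. Camera axes: x right, y down, z forward; pixel columns grow to the right and rows downward; lengths in m; the calibration is good to about 2 mm. The wrist camera is an equidistant fisheye: a pixel r from the principal point sees the ray r / f radians off the axis. A picture is of the moment at which its call begins: read the wrist's pose just before it. calibration takes no time and is no camera call; for the wrist camera it gives the pose at the moment of the call.
- order.finish_job(): hands the job in; it is judged then, once.
The state is a dict: "time": time; "qpos": joint angles; "joint_velocities": joint speeds; "joint_torque": joint torques, N m; "eef_pos": TCP position; "eef_rot": TCP orientation; "ft_force": force on the tool from outside, world axes, zero at the start; "moment": the same for the moment, N m; "finger_gap": finger opening in m; "gripper_force": force on a finger pad.
Only numpy, scipy, OpenCV 4.12 (cv2) and the standard library are available. Lean on these libraries where they do the work, as an engineer would, in place of code of your own. Each camera call takes 0.05 s, during which the arm holds its last target. There are 200 camera calls.

## Working session

There is one attempt and no reset: what is moved stays moved. The work goes in short steps, Python scripts to look and compute and a tool call to move; the robot and the scene stay as the last step left them, time stands still between calls to the robot, and variables do not carry over. Pictures are saved under pics/ and viewed, at most 12 in all, crops included, and the job is handed in when it is done.

Besides the shell and the picture viewer there is one more tool, called after "Call:" as name(argument=value, ...), one argument or row to a line, values as JSON. carry_out: Moves the arm, as the interface text tells. Its arguments: {"type":"object","properties":{"series":{"type":"array"}},"required":["series"]}

```bash
mkdir -p pics; ls; cat > h.py <<'E'
import numpy as np, cv2
from bench import read_state,get_image,calibration,order
def cast(c,u,v,z):
    R=cv2.Rodrigues(np.array(c["rvec"],float))[0];t=np.array(c["tvec"],float).ravel()
    o=-R.T@t; d=R.T@np.array([(u-c["cx"])/c["fx"],(v-c["cy"])/c["fy"],1.]); return o+d*(z-o[2])/d[2]
def pts(c,depth):
    R=cv2.Rodrigues(np.array(c["rvec"],float))[0];t=np.array(c["tvec"],float).ravel()
    v,u=np.mgrid[:depth.shape[0],:depth.shape[1]]
    p=np.stack([(u-c["cx"])/c["fx"]*depth,(v-c["cy"])/c["fy"]*depth,depth],-1)
    return (p-t)@R
E
python3 - <<'E'
from h import *
s=read_state();print(s)
for n in("top","scene"):
    im,d=get_image(n);cv2.imwrite(f"pics/{n}0.png",im);np.save(f"{n}0.npy",d)
    print(n,calibration(n))
E
```

```text
pics
{'time': 0.0, 'qpos': array([ 1.20217607,  0.62936092,  0.03843827,  1.51838515, -0.02700849,
        0.99632563, -0.02001929]), 'joint_velocities': array([ 0.00204152, -0.00054398, -0.00135113, -0.00013129,  0.00061891,
        0.00017397,  0.00070327]), 'joint_torque': array([-6.83889739e-04, -5.63396502e+01,  1.22605160e+00, -1.93449014e+01,
        1.10638101e-02,  1.05546601e-02,  3.29620747e-06]), 'eef_pos': array([ 0.19368752, -0.61982971,  0.24737394]), 'eef_rot': array([[ 9.54505601e-01,  2.98192379e-01, -6.01994997e-04],
       [ 2.98192986e-01, -9.54503777e-01,  1.86651179e-03],
       [-1.80269074e-05, -1.96110664e-03, -9.99998077e-01]]), 'ft_force': array([-0.05630504,  1.05514263, -1.43169282]), 'moment': array([0.04367901, 0.01101849, 0.01432477]), 'gripper_force': 0.0, 'finger_gap': 0.0849103827704209}
top {'fx': 398.4530760921074, 'fy': 398.4530760921074, 'cx': 256.699757362133, 'cy': 186.76131801907331, 'rvec': array([ 2.14873702, -2.0530976 ,  0.23989189]), 'tvec': array([-0.01046417,  0.56809572,  1.13257935])}
scene {'fx': 494.4106699634832, 'fy': 494.4106699634832, 'cx': 253.6147303756668, 'cy': 183.1958585450853, 'rvec': array([ 0.73319997,  2.75375104, -0.89879763]), 'tvec': array([ 0.45666052, -0.2243275 ,  1.51498453])}
```

View pics/top0.png

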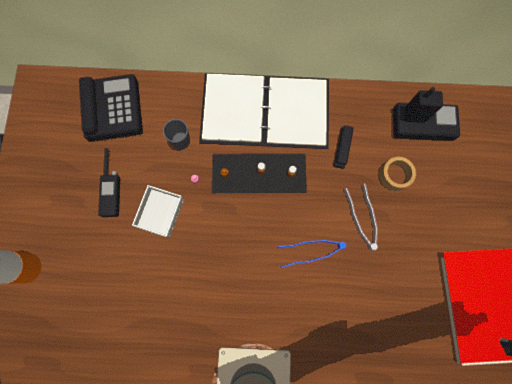

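View pics/scene0.png

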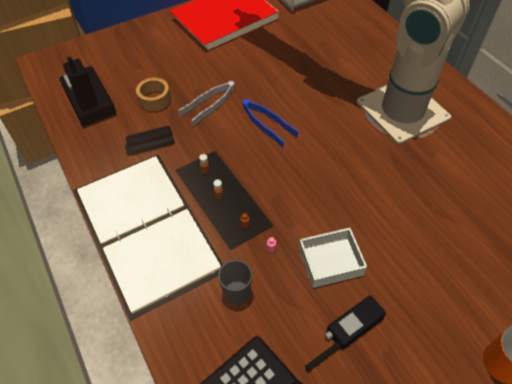

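The top view shows steel tongs (bow near (374,248), jaw ends near (347,188) and (365,184)), the open vial at (225,172), capped vials at (262,167) and (292,170), a pink decoy at (195,178), and the tray at (158,211). The scene view agrees.

```bash
python3 - <<'E'
from h import *
c=calibration("top");im=cv2.imread("pics/top0.png");d=np.load("top0.npy");P=pts(c,d)
hsv=cv2.cvtColor(im,cv2.COLOR_BGR2HSV)
def reg(x0,x1,y0,y1):
    m=np.zeros(d.shape,bool);m[y0:y1,x0:x1]=1;return m
# tongs: grey, low saturation
m=reg(335,385,178,255)&(hsv[...,1]<70)&(hsv[...,2]>70)
m&=~reg(335,352,178,182)
vs,us=np.nonzero(m);print("tongs n",len(us))
W=np.array([cast(c,u,v,.026) for u,v in zip(us,vs)])
# rows along: principal direction from bow to midpoint of jaws
print("depth z",np.percentile(P[m][:,2],[5,50,95]))
bow=W[vs>240].mean(0)
for r in range(182,252,6):
    u=us[(vs>=r)&(vs<r+2)]
    if len(u): print(r,sorted(set(u)))
cv2.imwrite("m.png",m*255)
w,h_=W[:,:2].min(0),W[:,:2].max(0);print(w,h_,bow)
# tray
t=reg(125,190,180,242)&(P[...,2]>.035)&(P[...,2]<.06)
vs,us=np.nonzero(t);T=np.array([cast(c,u,v,.045) for u,v in zip(us,vs)],np.float32)
print("tray",len(us),cv2.minAreaRect(T[:,:2].copy()))
# open vial & caps & pink
b=reg(215,236,162,182)&(hsv[...,1]>120)&(hsv[...,2]>60)
vs,us=np.nonzero(b);print("vial px",len(us),us.mean(),vs.mean(),cast(c,us.mean(),vs.mean(),.033),P[b][:,2].max())
b=reg(185,205,168,190)&(hsv[...,0]>150)&(hsv[...,1]>60)
vs,us=np.nonzero(b);print("pink",us.mean(),vs.mean(),cast(c,us.mean(),vs.mean(),.03),P[b][:,2].max())
for n,(u,v) in dict(cap1=(262,167),cap2=(292,170)).items():print(n,cast(c,u,v,.06))
for n,(u,v) in dict(ml=(212,155),mr=(306,193)).items():print(n,cast(c,u,v,.004))
E
```

```text
tongs n 519
depth z [-0.00157291  0.01693739  0.02783172]
182 [np.int64(364)]
188 [np.int64(345), np.int64(346), np.int64(347), np.int64(363), np.int64(364), np.int64(365), np.int64(366)]
194 [np.int64(346), np.int64(347), np.int64(348), np.int64(349), np.int64(364), np.int64(365), np.int64(366), np.int64(367)]
200 [np.int64(348), np.int64(349), np.int64(350), np.int64(351), np.int64(352), np.int64(366), np.int64(367), np.int64(368), np.int64(369)]
206 [np.int64(350), np.int64(351), np.int64(352), np.int64(353), np.int64(368), np.int64(369), np.int64(370), np.int64(371)]
212 [np.int64(351), np.int64(352), np.int64(353), np.int64(354), np.int64(370), np.int64(371), np.int64(372), np.int64(373)]
218 [np.int64(353), np.int64(354), np.int64(355), np.int64(356), np.int64(357), np.int64(371), np.int64(372), np.int64(373), np.int64(374), np.int64(375)]
224 [np.int64(356), np.int64(357), np.int64(358), np.int64(359), np.int64(373), np.int64(374), np.int64(375), np.int64(376)]
230 [np.int64(358), np.int64(359), np.int64(360), np.int64(361), np.int64(362), np.int64(373), np.int64(374), np.int6
[... 423 characters left out ...]
74), np.int64(375), np.int64(376)]
[ 0.39066903 -0.35401489] [ 0.60437557 -0.22764699] [ 0.41319652 -0.33529641  0.026     ]
tray 284 ((0.4869920313358307, 0.3131136894226074), (0.11240457743406296, 0.130149707198143), 74.83236694335938)
vial px 67 224.40298507462686 172.16417910447763 [0.61724337 0.11802932 0.033     ] 0.05282399703857205
pink 194.71875 178.734375 [0.5926843 0.2090315 0.03     ] 0.055263188785525365
cap1 [0.63166815 0.00203414 0.06      ]
cap2 [ 0.62642906 -0.08972215  0.06      ]
ml [0.6801781  0.16411605 0.004     ]
mr [ 0.56901599 -0.14045871  0.004     ][ WARN:0@0.521] global loadsave.cpp:1063 imwrite_ Unsupported depth image for selected encoder is fallbacked to CV_8U.
```

```bash
cat >> h.py <<'E'
def plan(target,yaw=None):
    s=read_state();R=s["eef_rot"];print("t",round(s["time"],2),"p",s["eef_pos"].round(4),"toolyaw",np.degrees(np.arctan2(R[1,0],R[0,0])).round(2),"gap",s["finger_gap"].round(4),"F",s["ft_force"].round(1),round(float(s["gripper_force"]),1))
    print("shift mm",(R.T@(np.array(target)-s["eef_pos"])*1000).round(1))
    if yaw is not None: print("yaw cmd",-(yaw-np.degrees(np.arctan2(R[1,0],R[0,0]))).round(1))
E
python3 - <<'E'
from h import *
c=calibration("top")
b=cast(c,373.5,249,.026);j=cast(c,355.2,185,.026)
a=(j-b)[:2];L=np.hypot(*a);yaw=np.degrees(np.arctan2(a[1],a[0]));o=b[:2]+a/L*.093
print(b,j,L,yaw,o); plan([*o,.20],yaw)
print(calibration("wrist"))
E
```

```text
[ 0.40157696 -0.34322781  0.026     ] [ 0.59669467 -0.29040288  0.026     ] 0.20214201020820138 15.148746855401974 [ 0.49134527 -0.3189245 ]Traceback (most recent call last):
  File "<stdin>", line 5, in <module>
  File "h.py", line 12, in plan
    s=read_state();R=s["eef_rot"];print("t",round(s["time"],2),"p",s["eef_pos"].round(4),"toolyaw",np.degrees(np.arctan2(R[1,0],R[0,0])).round(2),"gap",s["finger_gap"].round(4),"F",s["ft_force"].round(1),round(float(s["gripper_force"]),1))
                                                                                                                                                        ^^^^^^^^^^^^^^^^^^^^^
AttributeError: 'float' object has no attribute 'round'
```

Call:
carry_out(
  series=[
    {"x": 37, "y": -20, "hand": 100},
    {"x": 73, "y": -39, "hand": 100},
    {"x": 110, "y": -58, "hand": 100},
    {"x": 147, "y": -78, "hand": 100},
    {"x": 184, "y": -97, "hand": 100},
  ],
)

```text
invalid input
```

Call:
carry_out(
  series=[
    {"x": 36, "y": -19, "z": 5, "hand": 100},
    {"x": 72, "y": -38, "z": 10, "hand": 100},
    {"x": 108, "y": -57, "z": 20, "hand": 100},
    {"x": 144, "y": -76, "z": 30, "hand": 100},
    {"x": 174, "y": -92, "z": 40, "hand": 100},
  ],
)

```text
invalid input
```

Call:
carry_out(
  series=[
    {"x": 8, "y": -4, "z": 4, "yaw": 1, "hand": 100},
    {"x": 15, "y": -8, "z": 7, "yaw": 2.2, "hand": 100},
    {"x": 15, "y": -8, "z": 7, "yaw": 2.2, "hand": 100},
    {"x": 15, "y": -8, "z": 7, "yaw": 2.2, "hand": 100},
    {"x": 15, "y": -8, "z": 7, "yaw": 2.2, "hand": 100},
  ],
)

```text
time: 0.52
eef_pos: [0.2053, -0.6087, 0.2413]
eef_rot: [[0.965, 0.262, -0.001], [0.262, -0.965, -0.0], [-0.001, 0.0, -1.0]]
ft_force: [-0.3, -0.3, -0.5]
finger_gap: 0.0857
gripper_force: 0.0
```

```bash
sed -i 's/s\["finger_gap"\].round(4)/round(float(s["finger_gap"]),4)/' h.py; python3 - <<'E'
from h import *
plan([.4913,-.3189,.2],15.15)
c=calibration("wrist");print(c)
im,d=get_image("wrist");cv2.imwrite("pics/w1.png",im);np.save("w1.npy",d);np.save("w1c.npy",c,allow_pickle=True)
E
```

```text
t 0.52 p [ 0.2053 -0.6087  0.2413] toolyaw 15.16 gap 0.0857 F [-0.3 -0.3 -0.5] 0.0
shift mm [ 351.8 -204.9   41.1]
yaw cmd 0.0
{'fx': 297.3186396354542, 'fy': 297.3186396354542, 'cx': 256.6060656701029, 'cy': 192.48540520685512, 'rvec': array([-2.288525  ,  1.75130765,  0.27291591]), 'tvec': array([-0.64156248, -0.00135303,  0.38364307])}
```

View pics/w1.png

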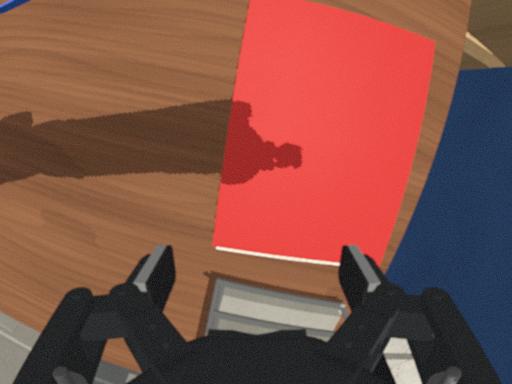

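The first two calls were refused, apparently because the rows lacked keys. This view is still of the start area: red folder, with the fingers at (155,270) and (360,270). I'll give every key from now on.

Call:
carry_out(
  series=[
    {"x": 35, "y": -20, "z": 0, "yaw": 0, "hand": 100},
    {"x": 70, "y": -41, "z": 0, "yaw": 0, "hand": 100},
    {"x": 105, "y": -61, "z": 0, "yaw": 0, "hand": 100},
    {"x": 140, "y": -82, "z": 0, "yaw": 0, "hand": 100},
    {"x": 175, "y": -102, "z": 0, "yaw": 0, "hand": 100},
  ],
)

```text
time: 0.98
eef_pos: [0.3487, -0.4633, 0.2417]
eef_rot: [[0.966, 0.26, 0.0], [0.26, -0.966, -0.001], [0.0, 0.001, -1.0]]
ft_force: [1.1, 0.6, -0.3]
finger_gap: 0.0855
gripper_force: 0.0
```

Call:
carry_out(
  series=[
    {"x": 35, "y": -20, "z": 8, "yaw": 0, "hand": 100},
    {"x": 70, "y": -41, "z": 16, "yaw": 0, "hand": 100},
    {"x": 105, "y": -61, "z": 24, "yaw": 0, "hand": 100},
    {"x": 141, "y": -82, "z": 32, "yaw": 0, "hand": 100},
    {"x": 177, "y": -103, "z": 41, "yaw": 0, "hand": 100},
  ],
)

```text
time: 1.4
eef_pos: [0.492, -0.3191, 0.2009]
eef_rot: [[0.965, 0.261, 0.001], [0.261, -0.965, -0.001], [0.001, 0.001, -1.0]]
ft_force: [1.0, -0.9, -0.3]
finger_gap: 0.0854
gripper_force: 0.0
```

```bash
python3 - <<'E'
from h import *
get_image("top")
plan([.4913,-.3189,.2],15.15)
c=calibration("wrist")
im,d=get_image("wrist");cv2.imwrite("pics/w2.png",im);np.save("w2c.npy",c,allow_pickle=True)
E
```

```text
t 1.45 p [ 0.4994 -0.3089  0.199 ] toolyaw 15.81 gap 0.0854 F [ 5.   7.1 -0.5] 0.0
shift mm [-10.5   7.4  -1.1]
yaw cmd 0.7
```

View pics/w2.png

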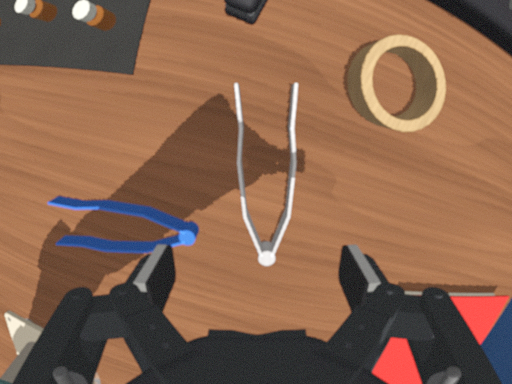

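The tongs lie centred under the wrist camera: bow end (267,262), jaw ends (237,84) and (295,84). The arm was still settling, so I measure again with a fresh image.

```bash
cat >> h.py <<'E'
def castf(c,u,v,z):
    R=cv2.Rodrigues(np.array(c["rvec"],float))[0];t=np.array(c["tvec"],float).ravel()
    x,y=(u-c["cx"])/c["fx"],(v-c["cy"])/c["fy"];r=np.hypot(x,y)+1e-12
    o=-R.T@t; d=R.T@np.array([x/r*np.sin(r),y/r*np.sin(r),np.cos(r)]); return o+d*(z-o[2])/d[2]
E
python3 - <<'E'
from h import *
for _ in range(5): get_image("top")
c=calibration("wrist"); im,d=get_image("wrist")
hsv=cv2.cvtColor(im,cv2.COLOR_BGR2HSV)
m=((hsv[...,1]<60)&(hsv[...,2]>90)).astype(np.uint8);m[:, :205]=0;m[:,330:]=0;m[275:]=0;m[:60]=0
n,l,st,_=cv2.connectedComponentsWithStats(m,connectivity=8)
k=1+np.argmax(st[1:,4]);print(st[1:])
vs,us=np.nonzero(m)
W=np.array([castf(c,u,v,.026) for u,v in zip(us,vs)])[:,:2]
top=vs.min()
L=(us<266)&(vs<vs.min()+4);Rr=(us>266)&(vs<vs[us>266].min()+4);B=vs>vs.max()-4
j=(W[L].mean(0)+W[Rr].mean(0))/2;b=W[B].mean(0)
print([ (us[q].mean(),vs[q].mean()) for q in(L,Rr,B)],"jawsep",np.linalg.norm(W[L].mean(0)-W[Rr].mean(0)))
a=j-b;Ln=np.hypot(*a);yaw=np.degrees(np.arctan2(a[1],a[0]));o=b+a/Ln*(.093*Ln/.203)
print(b,j,Ln,yaw,o);plan([*o,.02],yaw)
E
```

```text
[[ 221   68   66  187 2561]]
[(np.float64(223.54545454545453), np.float64(70.45454545454545)), (np.float64(282.95), np.float64(69.65)), (np.float64(258.0), np.float64(252.0))] jawsep 0.058781902336123494
[ 0.40198357 -0.34737914] [ 0.59302783 -0.29116741] 0.19914233387094082 16.395678559453177 [ 0.48950631 -0.32162697]
t 1.8 p [ 0.4896 -0.3218  0.2011] toolyaw 14.96 gap 0.085 F [0.  0.4 0.9] 0.0
shift mm [  0.   -0.4 181.1]
yaw cmd -1.4
```

Call:
carry_out(
  series=[
    {"x": 0, "y": 0, "z": 35, "yaw": -0.7, "hand": 100},
    {"x": 0, "y": 0, "z": 70, "yaw": -1.4, "hand": 100},
    {"x": 0, "y": 0, "z": 105, "yaw": -1.4, "hand": 100},
    {"x": 0, "y": 0, "z": 125, "yaw": -1.4, "hand": 100},
    {"x": 0, "y": 0, "z": 140, "yaw": -1.4, "hand": 100},
  ],
)

```text
time: 2.22
eef_pos: [0.4886, -0.3206, 0.0585]
eef_rot: [[0.959, 0.282, -0.003], [0.282, -0.959, 0.001], [-0.002, -0.002, -1.0]]
ft_force: [-0.3, -0.6, 0.6]
finger_gap: 0.0853
gripper_force: 0.0
```

Call:
carry_out(
  series=[
    {"x": 0, "y": 0, "z": 10, "yaw": 0, "hand": 100},
    {"x": 0, "y": 0, "z": 19, "yaw": 0, "hand": 100},
    {"x": 0, "y": 0, "z": 27, "yaw": 0, "hand": 100},
    {"x": 0, "y": 0, "z": 35, "yaw": 0, "hand": 100},
    {"x": 0, "y": 0, "z": 39, "yaw": 0, "hand": 100},
  ],
)

```text
time: 2.63
eef_pos: [0.4908, -0.3199, 0.0213]
eef_rot: [[0.959, 0.284, 0.0], [0.284, -0.959, -0.0], [0.0, 0.0, -1.0]]
ft_force: [-0.6, 0.5, -0.2]
finger_gap: 0.0858
gripper_force: 0.0
```

```bash
python3 - <<'E'
from h import *
for _ in range(4): get_image("top")
plan([.4895,-.3216,.02],16.4)
im,d=get_image("wrist");cv2.imwrite("pics/w3.png",im)
E
```

```text
t 2.83 p [ 0.4911 -0.3199  0.0221] toolyaw 16.55 gap 0.0854 F [0.6 0.4 0.1] 0.0
shift mm [-2.1  1.2  2.1]
yaw cmd 0.2
```

View pics/w3.png

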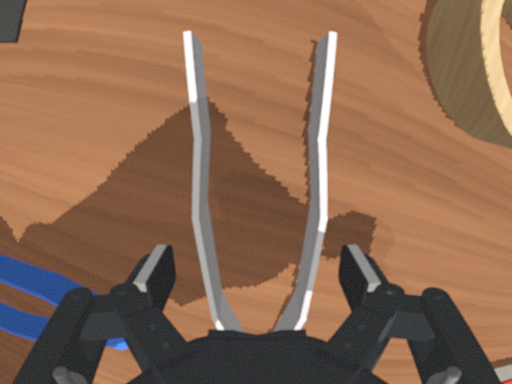

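The tongs straddle fine between the fingers laterally, with the knees at rows ~140 and ~225 and the fingertips at row ~250. I check whether the grip section really lies at the pads.

```bash
python3 - <<'E'
from h import *
c=calibration("wrist");s=read_state();R=s["eef_rot"];p=s["eef_pos"]
Rc=cv2.Rodrigues(np.array(c["rvec"]))[0];t=np.array(c["tvec"]).ravel()
print("cam in tool mm",(R.T@(-Rc.T@t-p)*1000).round(1),"axis in tool",(R.T@Rc[2]).round(3))
def px(u,v,z):
    q=castf(c,u,v,z); return (R.T@(q-p)*1000).round(1)
for n,u,v in [("jawL",186,32),("jawR",333,33),("kneeLf",203,140),("kneeRf",325,140),("kneeLb",195,218),("kneeRb",322,226)]: print(n,px(u,v,.026))
for n,u,v in [("tipL",165,247),("tipR",350,247)]: print(n,px(u,v,.018),px(u,v,.005))
E
```

```text
cam in tool mm [  76.9   -0.  -125.1] axis in tool [-0.305  0.001  0.952]
jawL [106.6 -28.6  -3.7]
jawR [106.4  31.3  -3.6]
kneeLf [ 60.8 -22.1  -3.7]
kneeRf [61.  28.6 -3.7]
kneeLb [ 26.  -27.5  -3.7]
kneeRb [22.  29.8 -3.7]
tipL [  6.4 -46.5   4.2] [ -0.7 -51.1  17.2]
tipR [ 6.2 47.7  4.3] [-0.9 52.5 17.3]
```

Call:
carry_out(
  series=[
    {"x": -3, "y": 1, "z": 3, "yaw": 0, "hand": 100},
    {"x": -3, "y": 1, "z": 5, "yaw": 0, "hand": 90},
    {"x": -3, "y": 1, "z": 5, "yaw": 0, "hand": 80},
    {"x": -3, "y": 1, "z": 5, "yaw": 0, "hand": 72},
    {"x": -3, "y": 1, "z": 5, "yaw": 0, "hand": 68},
  ],
)

```text
time: 3.3
eef_pos: [0.4883, -0.3216, 0.0167]
eef_rot: [[0.959, 0.285, 0.0], [0.285, -0.959, -0.0], [0.0, 0.0, -1.0]]
ft_force: [-0.0, -0.8, -0.5]
finger_gap: 0.058
gripper_force: 0.1
```

Call:
carry_out(
  series=[
    {"x": 0, "y": 0, "z": 0, "yaw": 0, "hand": 64},
    {"x": 0, "y": 0, "z": 0, "yaw": 0, "hand": 61},
    {"x": 0, "y": 0, "z": 0, "yaw": 0, "hand": 58},
    {"x": 0, "y": 0, "z": 0, "yaw": 0, "hand": 58},
    {"x": 0, "y": 0, "z": 0, "yaw": 0, "hand": 58},
  ],
)

```text
time: 3.72
eef_pos: [0.489, -0.3217, 0.0177]
eef_rot: [[0.959, 0.285, 0.002], [0.285, -0.959, -0.001], [0.001, 0.001, -1.0]]
ft_force: [-1.5, 1.1, 6.5]
finger_gap: 0.0497
gripper_force: 5.7
```

Call:
carry_out(
  series=[
    {"x": 0, "y": 0, "z": -2, "yaw": 0, "hand": 58},
    {"x": 0, "y": 0, "z": -6, "yaw": 0, "hand": 58},
    {"x": 0, "y": 0, "z": -12, "yaw": 0, "hand": 58},
    {"x": 0, "y": 0, "z": -20, "yaw": 0, "hand": 58},
    {"x": 0, "y": 0, "z": -30, "yaw": 0, "hand": 58},
  ],
)

```text
time: 4.13
eef_pos: [0.4879, -0.3213, 0.0471]
eef_rot: [[0.959, 0.285, -0.001], [0.285, -0.959, 0.0], [-0.001, -0.001, -1.0]]
ft_force: [1.2, -1.4, -0.1]
finger_gap: 0.0499
gripper_force: 3.2
```

Call:
carry_out(
  series=[
    {"x": 0, "y": 0, "z": -15, "yaw": 0, "hand": 58},
    {"x": 0, "y": 0, "z": -32, "yaw": 0, "hand": 58},
    {"x": 0, "y": 0, "z": -49, "yaw": 0, "hand": 58},
    {"x": 0, "y": 0, "z": -66, "yaw": 0, "hand": 58},
    {"x": 0, "y": 0, "z": -80, "yaw": 0, "hand": 58},
  ],
)

```text
time: 4.55
eef_pos: [0.4885, -0.3217, 0.1289]
eef_rot: [[0.959, 0.285, 0.001], [0.285, -0.959, -0.001], [0.001, 0.001, -1.0]]
ft_force: [0.7, 0.0, -0.3]
finger_gap: 0.05
gripper_force: 3.2
```

```bash
python3 - <<'E'
from h import *
for _ in range(4): get_image("top")
im,d=get_image("wrist");cv2.imwrite("pics/w4.png",im)
c=calibration("top")
# vial approx
print(cast(c,224.4,172.2,.036))
v=np.array([.617,.118]);tray=np.array([.487,.313])
plan([v[0]-.087-.0,v[1],.15],0)
E
```

```text
[0.61633054 0.11776021 0.036     ]
t 4.8 p [ 0.4878 -0.3212  0.1264] toolyaw 16.55 gap 0.0498 F [ 0.6 -0.3 -1.3] 3.2
shift mm [ 165.5 -409.   -23.4]
yaw cmd 16.6
```

View pics/w4.png

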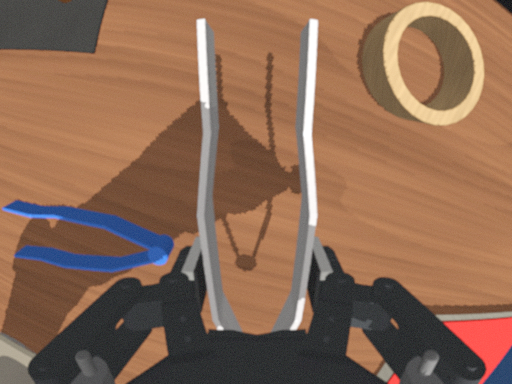

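Tongs are held level and straight, jaw ends at (200,20) and (315,20). I carry them gently to a standoff on the robot's side of the open vial.

Call:
carry_out(
  series=[
    {"x": 2, "y": -8, "z": 0, "yaw": 0, "hand": 58},
    {"x": 6, "y": -24, "z": 0, "yaw": 0, "hand": 58},
    {"x": 12, "y": -46, "z": 0, "yaw": 0, "hand": 58},
    {"x": 18, "y": -70, "z": 0, "yaw": 0, "hand": 58},
    {"x": 25, "y": -94, "z": 0, "yaw": 0, "hand": 58},
  ],
)

```text
time: 5.22
eef_pos: [0.4842, -0.2226, 0.1257]
eef_rot: [[0.959, 0.284, -0.002], [0.284, -0.959, 0.001], [-0.002, -0.002, -1.0]]
ft_force: [0.3, -0.3, -0.6]
finger_gap: 0.0495
gripper_force: 3.2
```

Call:
carry_out(
  series=[
    {"x": 6, "y": -24, "z": 0, "yaw": 0, "hand": 58},
    {"x": 12, "y": -48, "z": 0, "yaw": 0, "hand": 58},
    {"x": 19, "y": -72, "z": 0, "yaw": 0, "hand": 58},
    {"x": 25, "y": -96, "z": 0, "yaw": 0, "hand": 58},
    {"x": 32, "y": -120, "z": 0, "yaw": 0, "hand": 58},
  ],
)

```text
time: 5.63
eef_pos: [0.4806, -0.0983, 0.1259]
eef_rot: [[0.959, 0.285, -0.002], [0.285, -0.959, 0.001], [-0.002, -0.001, -1.0]]
ft_force: [0.2, 0.2, -0.9]
finger_gap: 0.0493
gripper_force: 3.2
```

Call:
carry_out(
  series=[
    {"x": 6, "y": -24, "z": 0, "yaw": 0, "hand": 58},
    {"x": 12, "y": -48, "z": 0, "yaw": 0, "hand": 58},
    {"x": 19, "y": -72, "z": 0, "yaw": 0, "hand": 58},
    {"x": 25, "y": -96, "z": 0, "yaw": 0, "hand": 58},
    {"x": 32, "y": -120, "z": 0, "yaw": 0, "hand": 58},
  ],
)

```text
time: 6.05
eef_pos: [0.477, 0.0257, 0.1259]
eef_rot: [[0.958, 0.285, -0.002], [0.285, -0.958, -0.0], [-0.002, -0.001, -1.0]]
ft_force: [0.8, -0.0, -1.1]
finger_gap: 0.0498
gripper_force: 3.2
```

Call:
carry_out(
  series=[
    {"x": 6, "y": -24, "z": 0, "yaw": 3, "hand": 58},
    {"x": 12, "y": -48, "z": 0, "yaw": 7, "hand": 58},
    {"x": 17, "y": -69, "z": 0, "yaw": 11, "hand": 58},
    {"x": 21, "y": -83, "z": 0, "yaw": 14, "hand": 58},
    {"x": 23, "y": -90, "z": 0, "yaw": 16.6, "hand": 58},
  ],
)

```text
time: 6.47
eef_pos: [0.4734, 0.1201, 0.1258]
eef_rot: [[1.0, 0.001, -0.002], [0.001, -1.0, 0.001], [-0.002, -0.001, -1.0]]
ft_force: [-0.3, -0.2, -0.4]
finger_gap: 0.0498
gripper_force: 3.2
```

```bash
python3 - <<'E'
from h import *
for _ in range(6): get_image("top")
plan([.475,.118,.126],0)
im,d=get_image("wrist");cv2.imwrite("pics/w5.png",im)
E
```

```text
t 6.77 p [0.4745 0.1158 0.1264] toolyaw -0.08 gap 0.0496 F [-0.5 -0.5 -0.4] 3.2
shift mm [ 0.5 -2.2  0.4]
yaw cmd -0.1
```

View pics/w5.png

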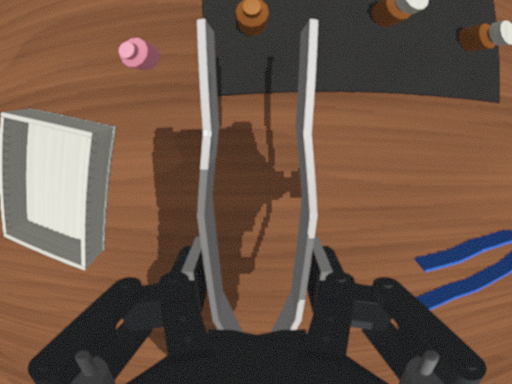

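The open vial appears between the jaw tips: neck top at (251,6), shoulder at (252,17). The pink decoy is at (136,53) and the tongs have not slipped.

```bash
python3 - <<'E'
from h import *
c=calibration("wrist");s=read_state();R=s["eef_rot"];p=s["eef_pos"]
im=cv2.imread("pics/w5.png");hsv=cv2.cvtColor(im,cv2.COLOR_BGR2HSV)
m=(hsv[...,1]>150)&(hsv[...,2]>80);m[45:]=0;m[:,:225]=0;m[:,285:]=0
vs,us=np.nonzero(m);print(us.min(),us.max(),vs.min(),vs.max())
print("neck",castf(c,251,6,.05),"shoulder",castf(c,252,16,.036))
for z in(.026,):print("sides",castf(c,us.min(),20,.03),castf(c,us.max(),20,.03))
# jaws, tongs top edge estimated 9 mm above TCP
for q in((205,20),(312,20)):print("jaw",(R.T@(castf(c,*q,p[2]+.009)-p)*1000).round(1))
print("pink",castf(c,136,53,.036))
t=[castf(c,*q,.045)for q in((3,114),(113,127),(85,267),(5,238))];print("tray",np.mean(t,0))
E
```

```text
236 268 0 32
neck [0.61776821 0.11869971 0.05      ] shoulder [0.61440744 0.11821709 0.036     ]
sides [0.61314687 0.13001014 0.03      ] [0.61296885 0.10660091 0.03      ]
jaw [109.8 -19.5  -9.1]
jaw [109.9  21.9  -9. ]
pink [0.59212334 0.20507393 0.036     ]
tray [0.48659996 0.3056586  0.045     ]
```

Call:
carry_out(
  series=[
    {"x": 0, "y": -2, "z": 6, "yaw": 0, "hand": 58},
    {"x": 0, "y": -2, "z": 20, "yaw": 0, "hand": 58},
    {"x": 0, "y": -2, "z": 38, "yaw": 0, "hand": 58},
    {"x": 0, "y": -2, "z": 56, "yaw": 0, "hand": 58},
    {"x": 0, "y": -2, "z": 70, "yaw": 0, "hand": 58},
  ],
)

```text
time: 7.23
eef_pos: [0.4745, 0.1183, 0.0553]
eef_rot: [[1.0, -0.002, -0.001], [-0.002, -1.0, -0.0], [-0.001, 0.0, -1.0]]
ft_force: [0.5, -0.1, 0.4]
finger_gap: 0.0497
gripper_force: 3.2
```

Call:
carry_out(
  series=[
    {"x": 0, "y": 0, "z": 12, "yaw": 0, "hand": 58},
    {"x": 0, "y": 0, "z": 20, "yaw": 0, "hand": 58},
    {"x": 0, "y": 0, "z": 26, "yaw": 0, "hand": 58},
    {"x": 0, "y": 0, "z": 29, "yaw": 0, "hand": 58},
    {"x": 0, "y": 0, "z": 29, "yaw": 0, "hand": 58},
  ],
)

```text
time: 7.65
eef_pos: [0.4747, 0.1186, 0.0273]
eef_rot: [[1.0, -0.001, -0.001], [-0.001, -1.0, -0.0], [-0.001, 0.0, -1.0]]
ft_force: [-0.2, 0.0, -0.6]
finger_gap: 0.0498
gripper_force: 3.2
```

```bash
python3 - <<'E'
from h import *
for _ in range(4): get_image("top")
plan([.616-.087,.1195,.027],0)
im,d=get_image("wrist");cv2.imwrite("pics/w6.png",im)
E
```

```text
t 7.85 p [0.4752 0.119  0.0282] toolyaw -0.05 gap 0.0497 F [ 0.2 -0.6 -0.2] 3.2
shift mm [53.8 -0.6  1.3]
yaw cmd -0.0
```

View pics/w6.png

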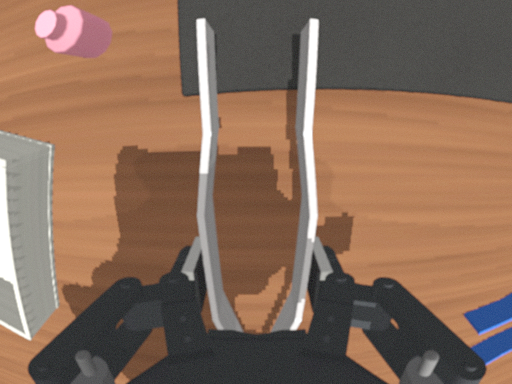

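The jaws are low at the mat's edge (arms at columns 205 and 312); the vial is just above the frame, the pink decoy well clear at (75,30). I slide forward.

Call:
carry_out(
  series=[
    {"x": 5, "y": 0, "z": 0, "yaw": 0, "hand": 58},
    {"x": 12, "y": 0, "z": 0, "yaw": 0, "hand": 58},
    {"x": 20, "y": 0, "z": 0, "yaw": 0, "hand": 58},
    {"x": 28, "y": 0, "z": 0, "yaw": 0, "hand": 58},
    {"x": 36, "y": 0, "z": 0, "yaw": 0, "hand": 58},
  ],
)

```text
time: 8.32
eef_pos: [0.5123, 0.1188, 0.0278]
eef_rot: [[1.0, -0.001, 0.001], [-0.001, -1.0, 0.0], [0.001, -0.0, -1.0]]
ft_force: [0.4, 0.2, -1.4]
finger_gap: 0.0495
gripper_force: 3.2
```

Call:
carry_out(
  series=[
    {"x": 6, "y": 0, "z": 0, "yaw": 0, "hand": 58},
    {"x": 12, "y": 0, "z": 0, "yaw": 0, "hand": 58},
    {"x": 16, "y": 0, "z": 0, "yaw": 0, "hand": 58},
    {"x": 18, "y": 0, "z": 0, "yaw": 0, "hand": 58},
    {"x": 18, "y": 0, "z": 0, "yaw": 0, "hand": 58},
  ],
)

```text
time: 8.73
eef_pos: [0.5292, 0.1187, 0.0276]
eef_rot: [[1.0, -0.001, 0.0], [-0.001, -1.0, -0.0], [0.0, 0.0, -1.0]]
ft_force: [0.1, -0.5, -0.4]
finger_gap: 0.0494
gripper_force: 3.2
```

```bash
python3 - <<'E'
from h import *
for _ in range(3): get_image("top")
plan([.616-.087,.1195,.027],0)
im,d=get_image("wrist")
im2,_=get_image("scene");cv2.imwrite("pics/j7.png",np.vstack([cv2.resize(im[:90,150:370],(660,270)),cv2.resize(im2[160:270,190:360],(510,330))[:, :].repeat(1,0) if 0 else cv2.copyMakeBorder(cv2.resize(im2[160:270,190:360],(510,330)),0,0,0,150,cv2.BORDER_CONSTANT)]))
E
```

```text
t 8.88 p [0.5282 0.1188 0.0276] toolyaw -0.05 gap 0.0495 F [ 0.2 -0.2 -0.7] 3.2
shift mm [ 0.8 -0.7  0.6]
yaw cmd -0.0
```

View pics/j7.png

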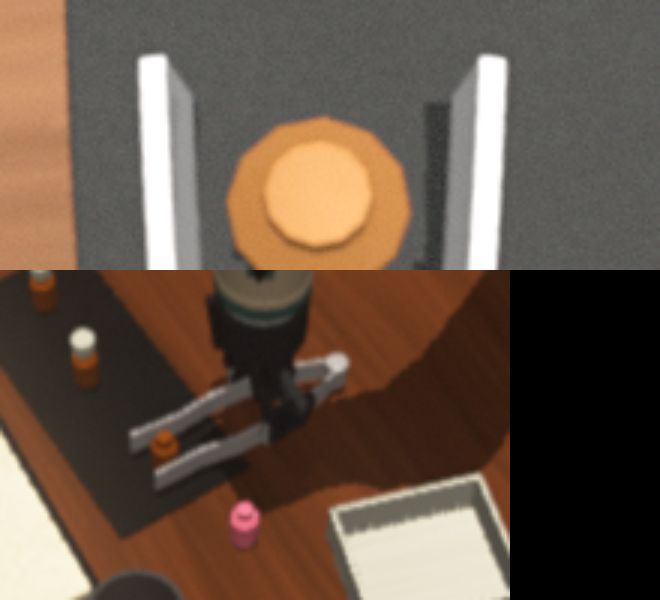

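The vial sits centred between the flat jaws (wrist crop at about (320,200), jaw faces at 190 and 455). I close gradually.

Call:
carry_out(
  series=[
    {"x": 0, "y": 0, "z": 0, "yaw": 0, "hand": 56},
    {"x": 0, "y": 0, "z": 0, "yaw": 0, "hand": 54},
    {"x": 0, "y": 0, "z": 0, "yaw": 0, "hand": 52},
    {"x": 0, "y": 0, "z": 0, "yaw": 0, "hand": 50},
    {"x": 0, "y": 0, "z": 0, "yaw": 0, "hand": 48},
  ],
)

```text
time: 9.4
eef_pos: [0.5288, 0.1188, 0.0278]
eef_rot: [[1.0, -0.001, 0.0], [-0.001, -1.0, 0.0], [0.0, -0.0, -1.0]]
ft_force: [-0.6, -0.1, 1.1]
finger_gap: 0.0415
gripper_force: 19.9
```

Call:
carry_out(
  series=[
    {"x": 0, "y": 0, "z": 0, "yaw": 0, "hand": 46},
    {"x": 0, "y": 0, "z": 0, "yaw": 0, "hand": 44},
    {"x": 0, "y": 0, "z": 0, "yaw": 0, "hand": 42},
    {"x": 0, "y": 0, "z": 0, "yaw": 0, "hand": 42},
    {"x": 0, "y": 0, "z": 0, "yaw": 0, "hand": 42},
  ],
)

```text
time: 9.82
eef_pos: [0.5288, 0.1188, 0.0278]
eef_rot: [[1.0, -0.001, 0.0], [-0.001, -1.0, 0.0], [0.0, -0.0, -1.0]]
ft_force: [-1.3, 0.5, 2.7]
finger_gap: 0.0399
gripper_force: 62.0
```

Call:
carry_out(
  series=[
    {"x": 0, "y": 0, "z": -3, "yaw": 0, "hand": 42},
    {"x": 0, "y": 0, "z": -8, "yaw": 0, "hand": 42},
    {"x": 0, "y": 0, "z": -16, "yaw": 0, "hand": 42},
    {"x": 0, "y": 0, "z": -25, "yaw": 0, "hand": 42},
    {"x": 0, "y": 0, "z": -35, "yaw": 0, "hand": 42},
  ],
)

```text
time: 10.23
eef_pos: [0.5288, 0.1187, 0.0636]
eef_rot: [[1.0, -0.001, -0.0], [-0.001, -1.0, -0.0], [-0.0, 0.0, -1.0]]
ft_force: [0.6, -0.0, -0.8]
finger_gap: 0.0404
gripper_force: 61.4
```

Call:
carry_out(
  series=[
    {"x": 0, "y": 0, "z": -14, "yaw": 0, "hand": 42},
    {"x": 0, "y": 0, "z": -30, "yaw": 0, "hand": 42},
    {"x": 0, "y": 0, "z": -48, "yaw": 0, "hand": 42},
    {"x": 0, "y": 0, "z": -66, "yaw": 0, "hand": 42},
    {"x": 0, "y": 0, "z": -80, "yaw": 0, "hand": 42},
  ],
)

```text
time: 10.65
eef_pos: [0.5292, 0.1188, 0.1451]
eef_rot: [[1.0, -0.001, 0.002], [-0.001, -1.0, 0.0], [0.002, -0.0, -1.0]]
ft_force: [0.3, -0.1, -1.1]
finger_gap: 0.0401
gripper_force: 61.4
```

Call:
carry_out(
  series=[
    {"x": 0, "y": 0, "z": -10, "yaw": 0, "hand": 42},
    {"x": 0, "y": 0, "z": -15, "yaw": 0, "hand": 42},
    {"x": 0, "y": 0, "z": -15, "yaw": 0, "hand": 42},
    {"x": 0, "y": 0, "z": -15, "yaw": 0, "hand": 42},
    {"x": 0, "y": 0, "z": -15, "yaw": 0, "hand": 42},
  ],
)

```text
time: 11.07
eef_pos: [0.5282, 0.1187, 0.157]
eef_rot: [[1.0, -0.001, -0.002], [-0.001, -1.0, -0.0], [-0.002, 0.0, -1.0]]
ft_force: [-0.4, 0.2, -0.8]
finger_gap: 0.0403
gripper_force: 61.4
```

```bash
python3 - <<'E'
from h import *
plan([.400,.311,.158],0)
im,d=get_image("wrist")
im2,_=get_image("scene");cv2.imwrite("pics/j8.png",np.vstack([cv2.resize(im[:90,150:370],(660,270)),cv2.copyMakeBorder(cv2.resize(im2[110:240,190:360],(426,325)),0,0,0,234,cv2.BORDER_CONSTANT)]))
E
```

```text
t 11.07 p [0.5282 0.1187 0.157 ] toolyaw -0.05 gap 0.0403 F [-0.4  0.2 -0.8] 61.4
shift mm [-128.3 -192.2   -0.9]
yaw cmd -0.0
```

View pics/j8.png

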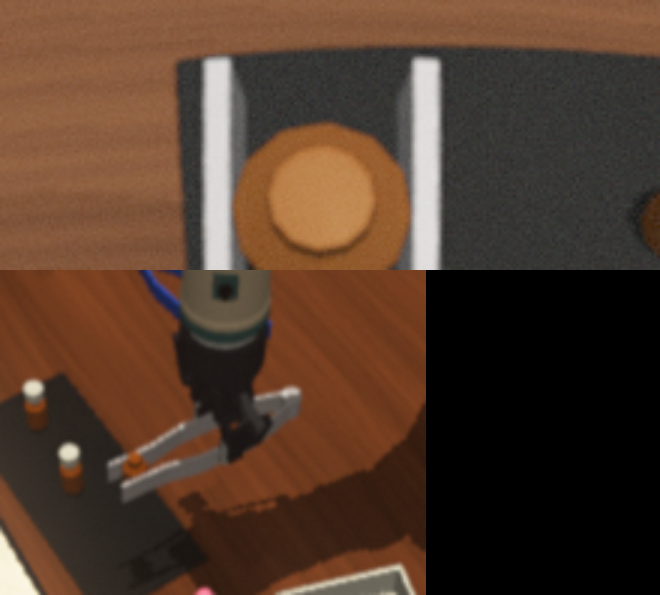

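The vial is upright between the jaws (wrist crop (320,200)) and clear of the mat, the capped vials are untouched. Now I carry it to the tray: −128, −192 mm.

Call:
carry_out(
  series=[
    {"x": -4, "y": -6, "z": 0, "yaw": 0, "hand": 42},
    {"x": -12, "y": -18, "z": 0, "yaw": 0, "hand": 42},
    {"x": -24, "y": -36, "z": 0, "yaw": 0, "hand": 42},
    {"x": -36, "y": -54, "z": 0, "yaw": 0, "hand": 42},
    {"x": -48, "y": -72, "z": 0, "yaw": 0, "hand": 42},
  ],
)

```text
time: 11.58
eef_pos: [0.4798, 0.1918, 0.1572]
eef_rot: [[1.0, -0.001, -0.001], [-0.001, -1.0, -0.0], [-0.001, 0.0, -1.0]]
ft_force: [-0.1, 0.3, -1.7]
finger_gap: 0.0403
gripper_force: 61.4
```

Call:
carry_out(
  series=[
    {"x": -12, "y": -18, "z": 0, "yaw": 0, "hand": 42},
    {"x": -24, "y": -36, "z": 0, "yaw": 0, "hand": 42},
    {"x": -36, "y": -54, "z": 0, "yaw": 0, "hand": 42},
    {"x": -48, "y": -72, "z": 0, "yaw": 0, "hand": 42},
    {"x": -60, "y": -90, "z": 0, "yaw": 0, "hand": 42},
  ],
)

```text
time: 12.0
eef_pos: [0.4196, 0.282, 0.1573]
eef_rot: [[1.0, -0.001, -0.001], [-0.001, -1.0, -0.0], [-0.001, 0.0, -1.0]]
ft_force: [-0.5, 0.1, -1.4]
finger_gap: 0.0403
gripper_force: 61.4
```

Call:
carry_out(
  series=[
    {"x": -9, "y": -14, "z": 0, "yaw": 0, "hand": 42},
    {"x": -16, "y": -24, "z": 0, "yaw": 0, "hand": 42},
    {"x": -20, "y": -30, "z": 0, "yaw": 0, "hand": 42},
    {"x": -20, "y": -30, "z": 0, "yaw": 0, "hand": 42},
    {"x": -20, "y": -30, "z": 0, "yaw": 0, "hand": 42},
  ],
)

```text
time: 12.42
eef_pos: [0.4009, 0.3107, 0.1575]
eef_rot: [[1.0, -0.0, -0.0], [-0.0, -1.0, -0.001], [-0.0, 0.001, -1.0]]
ft_force: [0.3, -0.3, -1.0]
finger_gap: 0.0401
gripper_force: 61.4
```

Call:
carry_out(
  series=[
    {"x": 0, "y": 0, "z": 0, "yaw": 0, "hand": 42},
    {"x": 0, "y": 0, "z": 0, "yaw": 0, "hand": 42},
    {"x": 0, "y": 0, "z": 0, "yaw": 0, "hand": 42},
    {"x": 0, "y": 0, "z": 0, "yaw": 0, "hand": 42},
    {"x": 0, "y": 0, "z": 0, "yaw": 0, "hand": 42},
  ],
)

```text
time: 12.83
eef_pos: [0.4013, 0.3105, 0.1577]
eef_rot: [[1.0, -0.002, 0.0], [-0.002, -1.0, -0.0], [0.0, 0.0, -1.0]]
ft_force: [-0.4, -0.2, -0.8]
finger_gap: 0.0401
gripper_force: 61.4
```

```bash
python3 - <<'E'
from h import *
plan([.400,.311,.158],0)
c=calibration("wrist");im,d=get_image("wrist")
hsv=cv2.cvtColor(im,cv2.COLOR_BGR2HSV)
m=((hsv[...,1]>120)&(hsv[...,2]>60)&(hsv[...,0]<20)).astype(np.uint8);m[95:]=0;m[:,:225]=0;m[:,285:]=0
vs,us=np.nonzero(m);print(len(us),us.mean(),vs.mean(),castf(c,us.mean(),vs.mean(),.165))
im2,_=get_image("scene");cv2.imwrite("pics/j9.png",np.vstack([cv2.resize(im[:190,100:420],(480,285)),cv2.copyMakeBorder(cv2.resize(im2[160:300,260:420],(360,315)),0,0,0,120,cv2.BORDER_CONSTANT)]))
print(read_state()["joint_velocities"].round(3))
E
```

```text
t 12.83 p [0.4013 0.3105 0.1577] toolyaw -0.1 gap 0.0401 F [-0.4 -0.2 -0.8] 61.4
shift mm [-1.3 -0.5 -0.3]
yaw cmd -0.1
3036 257.5217391304348 57.001317523056656 [0.49552606 0.30961154 0.165     ]
[-0.002 -0.001 -0.    -0.001  0.001  0.     0.   ]
```

View pics/j9.png

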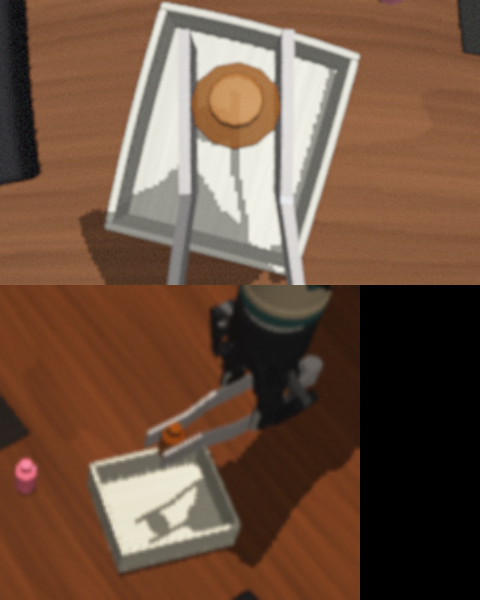

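The vial is held upright over the middle of the tray (wrist crop: vial at (235,105), and the tray outline around it) and the arm is still. I hand the job in.

```bash
python3 -c "
from bench import order
print(order.finish_job())"
```

```text
the job is handed in; nothing more can be done
None
```

The job is handed in: by my last measurement the steel tongs hold the opened vial upright and still, within about 5 mm of the tray's centre, its foot about 134 mm above the desk. I saw nothing else on the desk disturbed; the hand-in returned no verdict.

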